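# Clip the hot digestion tube and hold it up tilted for inspection

### The job

Take the spring clip off its parking post by squeezing its two handles, put its open jaws over the black cap of the tall tube in the block heater and let them close on the cap. Then, carrying the clip (its flat tongue between the handles can be gripped across without opening the jaws), draw the tube out of the heater and tip it to about 45 degrees from upright, cap end higher, well above the heater, so that the residue can be looked at; finish while still holding it up like that, at rest. The tube is hot: never touch it with the gripper itself, only with the clip; leave the two short tubes in the heater and do not disturb the other things.

Things in the scene. Friction and masses are not known exactly. Their poses are not given: they have to be found in the camera images.
- clip_handles (a point): Spring clip (107 mm tall, 90 g), upright at the start, jaws round the parking post. Point on its centre line, half-way up its two steel handles, 72 mm above its underside. z up along the clip, y handle to handle. Handles 18 mm wide in x, flaring to +y and -y: 46 mm over their outer faces here, 54 mm at their tops, 16 mm above. Squeezed to their stop (about 29 mm; 8 to 10 N a side, 20 N is sure) they open the jaws
- clip_tongue (a point): middle of the clip's flat aluminium tongue between the handles, 10 mm above clip_handles; 28 mm wide in x, 10 mm thick in y, its top 25 mm above this point. Pinched across x it carries the clip without opening it, and the fingers clear the handles. Same axes as clip_handles
- clip_jaws (a point): centre between the clip's two rubber V-jaws, 62 mm below clip_handles; jaws 20 mm tall, geared to move equally. Released, springs close them with about 6 N each on a 20 mm round; fully open they clear it by about 5 mm or more on each side and reach 28 mm from the centre line. The clip's body begins 22 mm above this point. Set this point level with the cap's centre. Same axes
- clip: the same spring clip; origin on its centre line at the jaws' underside, 72 mm below clip_handles; same axes
- clip_jaw_l (a joint): opening angle of one jaw (the other is equal): 0 when closed on a 20 mm round (post or cap), 0.25 fully open, -0.12 closed on nothing
- post_mid (a point): middle of the parking post, an upright aluminium post 20 mm in diameter and 20 mm tall, on a grey square base 75 x 75 x 30 mm fixed to the table; the point lies 40 mm above the table
- park: the parking post with its base (fixed); origin at the centre of its underside on the table
- heater: block heater (fixed), aluminium block 110 x 150 mm with 2 x 3 upright bores 18 mm wide and 45 mm deep, 45 mm apart; block top 70 mm above the table. Origin at the centre of its underside; x from its black control front (toward -x) to its back, y along its long side
- tall_tube_cap (a point): the tall tube, centre of its black cap. Glass tube 16 mm in diameter, 85 mm long over all, with a black round cap 20 mm in diameter and 20 mm tall at its top; it stands in a bore, its cap top 40 mm above the block, so this point starts 100 mm above the table. The two other tubes stand 19 mm lower. z along the tube, to the cap. 30 to 65 g
- tall_tube: the same tall tube; origin at the centre of its bottom end, 75 mm below the cap's centre along its axis; z along the tube, to the cap
- short_tube_a_cap (a point): a short tube in the heater, centre of its cap (20 mm in diameter, 18 mm tall, top 21 mm above the block)
- short_tube_b_cap (a point): the other short tube, the same
- wrench: steel wrench lying on the table, 150 mm; leave alone
- screwdriver: screwdriver lying on the table, 170 mm; leave alone
- reagent: amber bottle, 64 mm in diameter, 120 mm tall; leave alone
- beaker: glass beaker, 64 mm in diameter, 80 mm tall; leave alone
- jar: glass jar, 56 mm in diameter, 70 mm tall; leave alone
- column_nut: brass ring nut, 40 mm in diameter, 14 mm tall; leave alone
Mind the look-alikes: they are no part of the job. There is more than one size of the clip; the job needs the middle-sized.

How it is judged:
On the way, in this order (a step that is already met when the one before it is completed fails the run):
1. the clip is off its parking post (horizontal distance between clip and park above 0.06 m and contact force between clip and park below 0.05 N), for 0.2 s.
2. the clip's jaws have closed on the cap of the tall tube while it still stands in the heater (contact force between clip and tall_tube above 3 N and value of joint clip_jaw_l between -0.06 and 0.06 rad and z of tall_tube_cap in the frame of heater below 0.112 m), for 0.2 s.
At the end, for the whole second after the job is handed in: tall tube in the clip's jaws (over 3 N), clip in the fingers (over 1 N), neither touching heater, post or bottle; tube leans 30 to 60 degrees from upright, cap higher, bottom over 100 mm above the table, under 30 mm/s; short tubes within 15 mm of their starts (height (world z) of tall_tube above 0.1 m and angle between tall_tube's own z axis and vertical between 0.524 and 1.047 rad and contact force between clip and tall_tube above 3 N and contact force between the fingers and clip above 1 N and contact force between each of tall_tube, clip and heater below 0.05 N and contact force between clip and park below 0.05 N and linear speed of tall_tube below 0.03 m/s and distance of each of short_tube_a_cap, short_tube_b_cap from where it was at the start of the episode below 0.015 m and contact force between each of tall_tube, clip and reagent below 0.05 N); the arm keeps its last pose, push and grip.
It fails at once if the gripper or arm touched the hot tall tube (contact force between any of the fingers, the arm and tall_tube above 0.5 N).
It fails at once if another thing on the table was disturbed (moved over 30 mm) (distance of any of wrench, screwdriver, reagent, beaker, jar, column_nut from where it was at the start of the episode above 0.03 m).
It fails at once if a short tube was drawn out of the heater (height (world z) of any of short_tube_a_cap, short_tube_b_cap above 0.11 m).
It also fails if it takes over 61 s, if anything falls off the work surface, if the arm or the gripper's body presses on something with over 40 N, if the wrist force passes 120 N, or if a joint passes its speed limit or range.

### The arm

A 6-joint arm with a two-finger parallel gripper is mounted at the origin on the work surface. World frame = base frame: x ahead of the robot, y to its left, z up, the work surface at z = 0. Lengths are in m, angles in rad, forces in N, time in s.
With the tool pointing down it reaches from about 0.3 to 0.775 m from the base axis. Payload 14.6 kg.
Tool frame: the origin (TCP) lies midway between the tips of the shut fingers; the grasp point (between the pads) lies 19 mm behind it (ctrl.tcp_to_grasp is the z of the grasp point in the tool frame, in m); z points along the fingers, y is the line along which they close (so a half turn about z gives the same grasp; the last joint's range is limited). The gripper opens to 94 mm and grips with 3 to 60 N. Pads are 16 mm wide; open, the fingers measure 119 mm over their backs; the gripper's body (75 mm by 177 mm) begins 78 mm behind the grasp point.
Start: joints at [-1.325, 0.3, 1.521, -0, 1.321, -0.067], TCP at [0.169, -0.523, 0.205] pointing down, gripper open.
Joint ranges: [-3.03, 3.03], [-0.79, 2.21], [0.23, 2.52], [-1.04, 4.18], [0, 3.07], [-2.55, 2.55]. Speed limits (rad/s): [2.22, 2.22, 2.57, 3.14, 3.14, 3.14].

### API

Orientations are given as [roll, pitch, yaw] about the fixed x, y, z axes, in that order (R = Rz(yaw) Ry(pitch) Rx(roll)).
In Python, from station import monitor, camera, ctrl gives the robot as it stands.
- The arm moves only by the tool apply_moves, never from a script. Its argument "plan" is one flat list of numbers, 4 for each row, row after row: the shift along the tool's x, y, z in mm, then the turn about the tool's z in rad. In form: [dx, dy, dz, spin, dx, dy, dz, spin, ...]. A call has 1 to 20 rows; each row shifts and turns the commanded pose from where the row before left it, along the tool's axes as they then stand; what a row does not reach is not made up. A row lasts 1/10 s, in which the tool goes at most 50 mm and 8.59 degrees, less where a joint would pass 70% of its speed; a pose out of reach is approached as far as the arm can. A call is refused whole if a number of a shift passes 50 or a number of a turn 0.15, either way. A call with a gripper value outside its range is refused whole. "hand" is the gripper command: -1 is shut, 1 is fully open, values between are in proportion, set as the call begins (left out, the last holds). The fingers move at their own pace and stop on an object; "squeeze" is the grip in N (left out, the last holds). Time passes only in rows, so rows that do not move let the fingers close. It gives the time, the measured TCP pose, the force, the opening and the grip force at its end, in the units of the state.
- monitor.get_obs(): the state, without advancing time (a new reading comes with each control period).
- camera(name): name is "scene" or "top" or "wrist"; returns a dict with "image" (400x640x3 uint8, red, green, blue), "range_z" (400x640 float32, m along the optical axis (not along the pixel's ray), 0 where there is no reading), "mtx" (3x3 intrinsics, pixels), "rvec" (rotation vector, rad) and "tvec" (3), from world to camera coordinates, as OpenCV has them. Camera axes: x right, y down, z forward; pixel columns grow to the right and rows downward; lengths in m; the calibration is good to about 2 mm. A picture is of the moment at which its call begins.
- ctrl.hand_in(): hands the job in; it is judged then, once.
The state is a dict: "time_s": time; "qpos": joint angles; "joint_vel": joint speeds; "tau": joint torques, N m; "ee_pos": TCP position; "eef_rot": TCP orientation; "force": force on the tool from outside, world axes, zero at the start; "moment": the same for the moment, N m; "grip_width": finger opening in m; "grip_force": force on a finger pad.
Only numpy, scipy, OpenCV 4.12 (cv2) and the standard library are available. Lean on these libraries where they do the work, as an engineer would, in place of code of your own. Each camera call takes 0.05 s, during which the arm holds its last target. There are 200 camera calls.

## Working session

There is one attempt and no reset: what is moved stays moved. The work goes in short steps, Python scripts to look and compute and a tool call to move; the robot and the scene stay as the last step left them, time stands still between calls to the robot, and variables do not carry over. Pictures are saved under pics/ and viewed, at most 10 in all, crops included, and the job is handed in when it is done.

Besides the shell and the picture viewer there is one more tool, called after "Request:" by a JSON object that holds its "fn" and its "kwargs". apply_moves: Moves the arm, as the interface text tells. Its arguments: {"type":"object","properties":{"plan":{"type":"array","items":{"type":"number"}},"hand":{"type":"number"},"squeeze":{"type":"number"}},"required":["plan"]}

```bash
mkdir -p pics; cat > h.py <<'E'
import numpy as np, cv2
from station import monitor, camera, ctrl
def cap(n,save=None):
    c=camera(n)
    np.savez(f'/tmp/{save or n}.npz',**{k:np.asarray(v) for k,v in c.items()})
    if save: cv2.imwrite(f'pics/{save}.png',c['image'][:,:,::-1])
    return c
def load(s): return dict(np.load(f'/tmp/{s}.npz'))
def P(c,u,v,z=None):
    """world point of pixel by depth, or on plane z"""
    K=c['mtx'];R=cv2.Rodrigues(np.array(c['rvec'],float))[0];t=np.array(c['tvec'],float).ravel()
    d=np.linalg.inv(K)@[u,v,1.]
    o=-R.T@t; w=R.T@d
    if z is None: return o+w*float(c['range_z'][int(v),int(u)])
    return o+w*(z-o[2])/w[2]
def cloud(c):
    K=c['mtx'];R=cv2.Rodrigues(np.array(c['rvec'],float))[0];t=np.array(c['tvec'],float).ravel()
    v,u=np.mgrid[0:400,0:640];d=np.stack([u,v,np.ones_like(u)],-1)@np.linalg.inv(K).T
    return (d*c['range_z'][...,None]-t)@R
E
python3 - <<'E'
from h import *
a=cap('scene','scene1');b=cap('top','top1')
o=monitor.get_obs();print(o['time_s'],o['ee_pos'],o['eef_rot'],ctrl.tcp_to_grasp,o['grip_width'])
for c in(a,b): print(c['tvec'],c['rvec'],c['mtx'][0,0])
E
```

```text
0.1 [ 0.16918231 -0.52305454  0.20493807] [-3.14049017e+00 -6.12748140e-05  3.12810031e-01] -0.0188 0.09398192816061578
[-0.27610257 -0.32555933  1.50298934] [ 2.24062963  1.30421957 -0.41597217] 429.84659050740237
[0.01049493 0.57927216 1.15682617] [ 2.11669636 -2.15958209  0.18977392] 424.6426126205777
```

View pics/scene1.png

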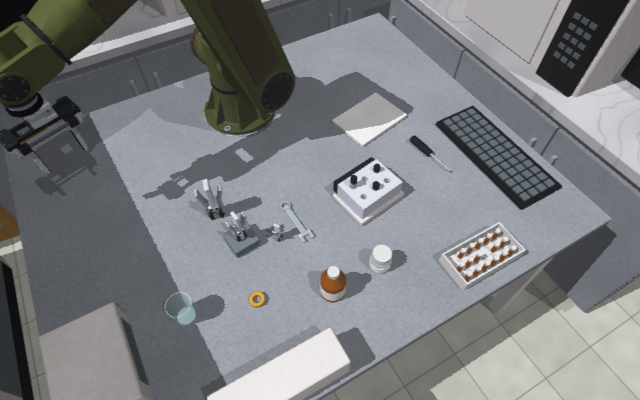

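View pics/top1.png

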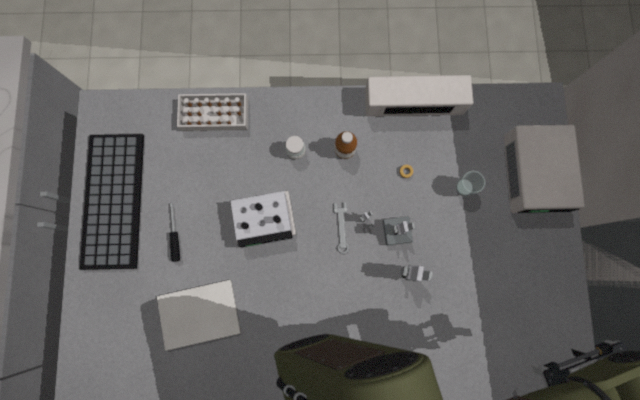

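Three clips could be the one I want: scene (210,200) looks large, (237,228) is on the grey post base, and (279,232) is small. The heater is at scene (368,188), with three caps. I'll check these in one close crop.

```bash
python3 - <<'E'
from h import *
a=load('scene1');b=load('top1')
f=lambda c,x,y,w,h:cv2.resize(c['image'][y:y+h,x:x+w,::-1],(400,300),interpolation=cv2.INTER_CUBIC)
m=np.vstack([np.hstack([f(a,190,170,100,75+12-12),f(a,325,150,88,66)]),np.hstack([f(b,350,200,100,75),f(b,220,185,88,66)])])
cv2.imwrite('pics/crop1.png',m)
for c in(a,b):
    C=cloud(c)
    for n,(x,y,w,h) in {'s':dict(big=(193,175,30,40),mid=(224,208,36,45),small=(268,220,20,22)),'t':dict(big=(398,260,36,24),mid=(384,216,28,28),small=(357,208,18,16))}['s' if c is a else 't'].items():
        q=C[y:y+h,x:x+w].reshape(-1,3);q=q[(q[:,2]>0.02)&(q[:,2]<.3)]
        top=q[q[:,2]>q[:,2].max()-.015]
        print(n,len(q),q[:,2].max().round(3),top.mean(0).round(3))
E
```

```text
big 549 0.15 [ 0.376 -0.238  0.144]
mid 850 0.141 [ 0.496 -0.209  0.135]
small 117 0.072 [ 0.534 -0.116  0.065]
big 390 0.151 [ 0.371 -0.234  0.146]
mid 695 0.143 [ 0.492 -0.206  0.137]
small 72 0.076 [ 0.533 -0.115  0.068]
```

View pics/crop1.png

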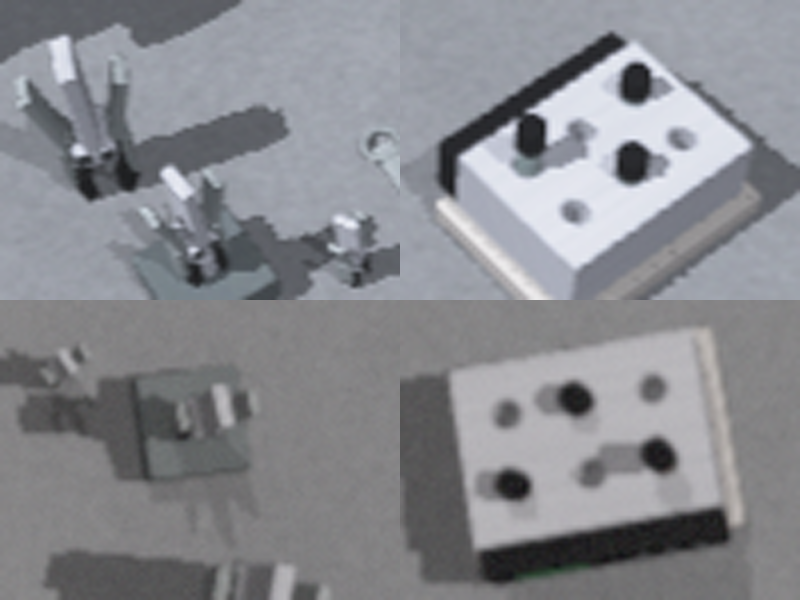

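The crop shows three clips: a large one on the table, the middle one on the grey post base (scene (237,228), top (398,230)), and a small one on the table. I choose the middle one, whose top at 0.14 m matches the text. The tall tube is the cap at scene (354,180), top (277,219), standing visibly higher than the other two. Next I'll estimate positions from both clouds.

```bash
python3 - <<'E'
from h import *
for n in('scene1','top1'):
    c=load(n);C=cloud(c).reshape(-1,3);I=c['image'].reshape(-1,3).astype(int)
    d=np.hypot(C[:,0]-.494,C[:,1]+.208)
    q=C[(d<.05)&(C[:,2]>.085)&(C[:,2]<.16)]
    r=cv2.minAreaRect((q[:,:2]*1000).astype(np.float32));print(n,'clip',len(q),r)
    t=q[q[:,2]>.126];print(' top',t.mean(0),len(t))
    b=C[(d<.08)&(abs(C[:,2]-.03)<.004)];print(' base',cv2.minAreaRect((b[:,:2]*1000).astype(np.float32)))
    h=C[(abs(C[:,2]-.07)<.006)&(C[:,0]>.3)&(C[:,1]>.0)&(C[:,1]<.45)&(I.min(1)>100)]
    # dark caps
    u,v=(354,180) if n=='scene1' else (277,219)
    p=P(c,u,v);print(' tall',p)
    hd=np.hypot(C[:,0]-p[0],C[:,1]-p[1])
    h=C[(abs(C[:,2]-.07)<.004)&(hd<.16)];r=cv2.minAreaRect((h[:,:2]*1000).astype(np.float32));print(' heater',len(h),r)
    k=C[(hd<.1)&(C[:,2]>.082)&(C[:,2]<.13)&(I.max(1)<70)]
    lab=[]
    while len(k):
        s=np.hypot(*(k[:,:2]-k[0,:2]).T)<.025
        if s.sum()>3:
            e=k[s];tp=e[e[:,2]>e[:,2].max()-.006];print('  cap',s.sum(),tp.mean(0).round(3),e[:,2].max().round(3))
        k=k[~s]
E
```

```text
scene1 clip 201 ((494.822509765625, -208.36444091796875), (53.983551025390625, 28.310319900512695), 89.57102966308594)
 top [ 0.49558402 -0.20920242  0.13543457] 48
 base ((493.9007873535156, -209.0581512451172), (74.96416473388672, 74.85216522216797), 5.4900288581848145)
 tall [0.53281332 0.12794927 0.10849088]
 heater 1330 ((531.9614868164062, 176.26541137695312), (128.47152709960938, 152.11892700195312), 9.276662826538086)
  cap 28 [0.512 0.217 0.091] 0.093
  cap 48 [0.526 0.13  0.109] 0.113
  cap 36 [0.563 0.18  0.09 ] 0.092
top1 clip 156 ((491.71087646484375, -208.21725463867188), (54.53062438964844, 26.59075355529785), 89.38556671142578)
 top [ 0.49203843 -0.20598204  0.13656099] 51
 base ((492.5544128417969, -206.66156005859375), (74.94190979003906, 75.02037048339844), 6.284972667694092)
 tall [0.51924358 0.12794634 0.1145368 ]
 heater 1829 ((529.4747924804688, 178.83148193359375), (129.29054260253906, 150.35317993164062), 9.383731842041016)
  cap 31 [0.558 0.184 0.093] 0.096
  cap 32 [0.521 0.132 0.112] 0.115
  cap 30 [0.507 0.219 0.092] 0.095
```

Request:
{"fn": "apply_moves", "kwargs": {"plan": [0,0,-25,0.078,0,0,-25,0.078,0,0,-25,0.078,0,0,-25,0.078,20,-20,0,0,20,-20,0,0,20,-20,0,0,20,-20,0,0,20,-20,0,0,20,-20,0,0,20,-20,0,0,20,-20,0,0,20,-20,0,0,20,-20,0,0,20,-20,0,0,20,-20,0,0,20,-20,0,0,20,-20,0,0,20,-20,0,0,20,-15,0,0], "hand": 1}}

```text
time_s: 2.1
ee_pos: [0.4897, -0.2068, 0.3053]
eef_rot: [-3.141, 0.0, 0.001]
force: [0.3, -0.3, 0.4]
grip_width: 0.0943
grip_force: 0.0
```

```bash
python3 - <<'E'
from h import *
c=cap('wrist','w1')
o=monitor.get_obs();print(o['time_s'],o['ee_pos'],o['eef_rot'],o['qpos'])
C=cloud(c).reshape(-1,3);d=np.hypot(C[:,0]-.493,C[:,1]+.208)
q=C[(d<.05)&(C[:,2]>.085)&(C[:,2]<.16)]
print(len(q),cv2.minAreaRect((q[:,:2]*1000).astype(np.float32)),q[:,2].max())
t=q[q[:,2]>.128];print(t.mean(0),cv2.minAreaRect((t[:,:2]*1000).astype(np.float32)))
b=C[(d<.08)&(abs(C[:,2]-.03)<.004)];print(cv2.minAreaRect((b[:,:2]*1000).astype(np.float32)))
E
```

```text
2.15 [ 0.49158856 -0.20522499  0.30489519] [-3.14058263e+00  2.44435184e-04  2.73399465e-03] [-4.64641029e-01  2.05128671e-01  1.41063894e+00  7.92349762e-04
  1.52649834e+00  1.10338607e+00]
746 ((493.4078674316406, -208.30612182617188), (28.034709930419922, 53.697078704833984), 9.855334281921387) 0.1389924546480254
[ 0.4942306  -0.20824517  0.13685823] ((493.35943603515625, -208.24423217773438), (27.940330505371094, 9.974919319152832), 9.517382621765137)
((493.2575378417969, -208.29945373535156), (75.15803527832031, 74.9598159790039), 5.992477893829346)
```

View pics/w1.png

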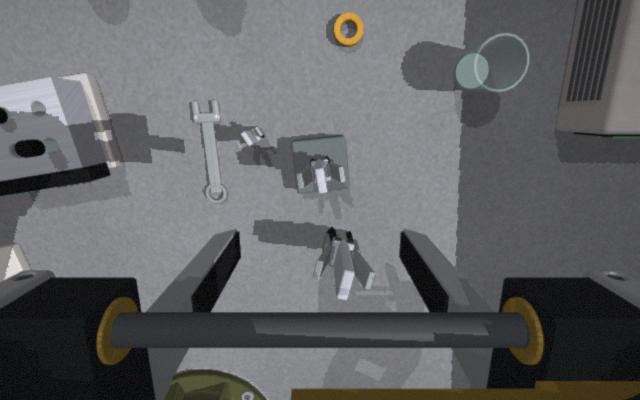

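The wrist picture shows the clip on its base at about (320,175), with the wrench and small clip clear to its left. The clip is centred at (0.4934, -0.2083) with yaw 9.5°, and the tongue top at z 0.137. Three views agree.

Request:
{"fn": "apply_moves", "kwargs": {"plan": [2,3,0,-0.083,0,0,0,-0.08,0,0,0,0,0,0,25,0,0,0,25,0,0,0,25,0,0,0,25,0,0,0,20,0,0,0,20,0,0,0,20,0,0,0,20,0,0,0,15,0,0,0,12,0,0,0,10,0,0,0,5,0,0,0,0,0,0,0,0,0], "hand": 1}}

```text
time_s: 3.85
ee_pos: [0.4912, -0.2112, 0.0839]
eef_rot: [3.141, -0.001, 0.164]
force: [0.5, -0.7, -0.9]
grip_width: 0.0937
grip_force: 0.0
```

```bash
python3 - <<'E'
from h import *
for i in range(3):
    o=monitor.get_obs();print(o['time_s'],o['ee_pos'],o['eef_rot'],o['grip_width'])
c=cap('wrist','w2');o=monitor.get_obs();print(o['ee_pos'])
E
```

```text
3.85 [ 0.4912331  -0.21117814  0.08394143] [ 3.14115319e+00 -5.85140463e-04  1.63535374e-01] 0.09373150607925895
3.85 [ 0.4912331  -0.21117814  0.08394143] [ 3.14115319e+00 -5.85140463e-04  1.63535374e-01] 0.09373150607925895
3.85 [ 0.4912331  -0.21117814  0.08394143] [ 3.14115319e+00 -5.85140463e-04  1.63535374e-01] 0.09373150607925895
[ 0.49127652 -0.21119335  0.08404359]
```

Request:
{"fn": "apply_moves", "kwargs": {"plan": [2.5,-2.5,0,0,0,0,0,0]}}

```text
time_s: 4.1
ee_pos: [0.4934, -0.2079, 0.0838]
eef_rot: [3.141, -0.001, 0.164]
force: [-0.4, -0.2, -0.3]
grip_width: 0.0938
grip_force: 0.0
```

Request:
{"fn": "apply_moves", "kwargs": {"plan": [0,0,0,0,0,0,0,0,0,0,0,0,0,0,0,0,0,0,0,0,0,0,0,0,0,0,0,0,0,0,0,0,0,0,0,0,0,0,0,0], "hand": -1, "squeeze": 25}}

```text
time_s: 5.1
ee_pos: [0.4936, -0.2078, 0.0843]
eef_rot: [-3.141, -0.001, 0.164]
force: [0.2, 4.2, 8.4]
grip_width: 0.0281
grip_force: 25.0
```

Request:
{"fn": "apply_moves", "kwargs": {"plan": [0,0,-5,0,0,0,-15,0,0,0,-20,0,0,0,-20,0,0,0,-20,0,0,0,-20,0,0,0,-20,0,0,0,-20,0,0,0,0,0]}}

```text
time_s: 6.0
ee_pos: [0.4937, -0.2086, 0.2258]
eef_rot: [3.139, -0.003, 0.164]
force: [-0.6, -0.3, 0.1]
grip_width: 0.0284
grip_force: 25.0
```

Request:
{"fn": "apply_moves", "kwargs": {"plan": [1,-10,0,0,1,-20,0,0,1.5,-25,0,0,1.5,-25,0,0,1.5,-25,0,0,1.5,-25,0,0,1.5,-25,0,0,1.5,-25,0,0,1.5,-25,0,0,1.5,-25,0,0,1.5,-25,0,0,1.5,-20,0,0,1,-15,0,0,0,0,0,0,0,0,0,0]}}

```text
time_s: 7.5
ee_pos: [0.463, 0.0809, 0.2226]
eef_rot: [3.142, 0.001, 0.165]
force: [0.0, -0.0, -1.3]
grip_width: 0.028
grip_force: 25.0
```

```bash
python3 - <<'E'
from h import *
c=cap('wrist','w3')
o=monitor.get_obs();print(o['time_s'],o['ee_pos'],o['eef_rot'],o['grip_width'])
C=cloud(c).reshape(-1,3);I=c['image'].reshape(-1,3).astype(int)
for x,y,z in((.523,.131,.112),(.56,.182,.092),(.51,.218,.092)):
    s=C[(np.hypot(C[:,0]-x,C[:,1]-y)<.022)&(abs(C[:,2]-z)<.006)&(I.max(1)<90)]
    if len(s)>10: print(len(s),cv2.minEnclosingCircle((s[:,:2]*1000).astype(np.float32)),s.mean(0))
E
```

```text
7.55 [0.46318999 0.0805891  0.22275934] [3.14154700e+00 1.09870769e-03 1.63896177e-01] 0.028158500748576353
399 ((524.2659301757812, 130.98606872558594), 9.72655963897705) [0.5241714  0.13074785 0.10982597]
419 ((561.0961303710938, 182.53382873535156), 9.955167770385742) [0.56091472 0.18203168 0.09061787]
394 ((510.16131591796875, 219.64686584472656), 10.197552680969238) [0.50990779 0.2189659  0.09052213]
```

View pics/w3.png

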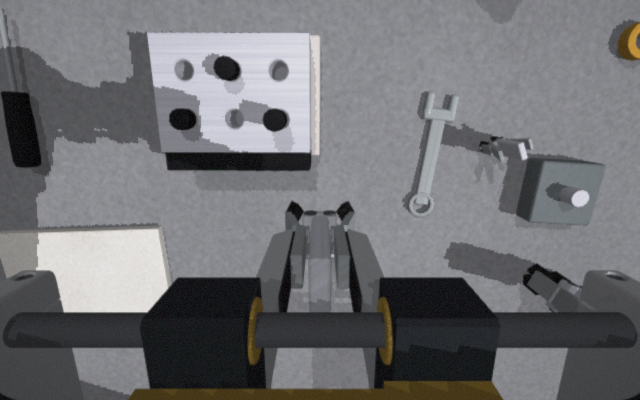

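The wrist picture shows the clip hanging straight with its jaws open at about (320,210), and the parking post empty at (575,198). The tall cap is at (275,119).

Request:
{"fn": "apply_moves", "kwargs": {"plan": [12,-7,0,0,20,-12,0,0,20,-12,0,0,12,-7,0,0,4.4,-2,0,0,0,0,0,0,0,0,0,0]}}

```text
time_s: 8.25
ee_pos: [0.5242, 0.1308, 0.2234]
eef_rot: [3.142, 0.0, 0.163]
force: [0.4, 0.0, -0.3]
grip_width: 0.0286
grip_force: 25.0
```

```bash
python3 - <<'E'
from h import *
c=cap('scene');o=monitor.get_obs();print(o['time_s'],o['ee_pos'],o['eef_rot'])
cv2.imwrite('pics/s2.png',cv2.resize(c['image'][95:215,280:440,::-1],(800,600),interpolation=cv2.INTER_CUBIC))
E
```

```text
8.3 [0.52412936 0.13088591 0.22349859] [3.14157113e+00 8.37211795e-05 1.63193782e-01]
```

View pics/s2.png

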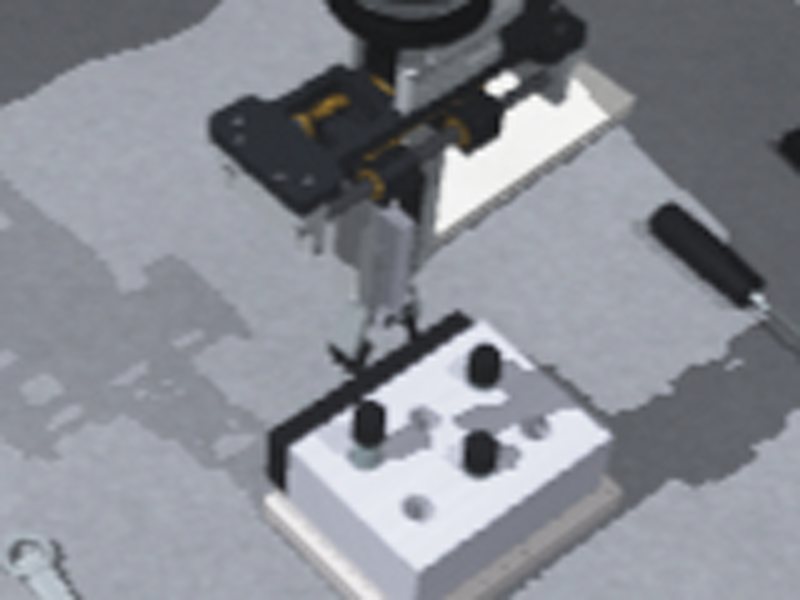

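The crop shows the open jaws at about (380,340), in line above the tall cap at (369,425). I'll descend 79 mm.

Request:
{"fn": "apply_moves", "kwargs": {"plan": [0,0,10,0,0,0,12,0,0,0,12,0,0,0,10,0,0,0,10,0,0,0,10,0,0,0,8,0,0,0,5,0,0,0,2,0,0,0,0,0,0,0,0,0]}}

```text
time_s: 9.4
ee_pos: [0.5247, 0.1315, 0.1448]
eef_rot: [-3.142, -0.001, 0.164]
force: [-0.6, -0.5, -0.3]
grip_width: 0.0289
grip_force: 25.0
```

Request:
{"fn": "apply_moves", "kwargs": {"plan": [0,0,0,0,0,0,0,0,0,0,0,0,0,0,0,0,0,0,0,0,0,0,0,0,0,0,0,0,0,0,0,0], "hand": 1}}

```text
time_s: 10.2
ee_pos: [0.5245, 0.1315, 0.1445]
eef_rot: [-3.142, -0.0, 0.164]
force: [0.2, 0.4, 0.5]
grip_width: 0.0891
grip_force: 0.0
```

```bash
python3 - <<'E'
from h import *
c=cap('scene');o=monitor.get_obs();print(o['time_s'],o['ee_pos'],o['eef_rot'],o['grip_width'])
d=cap('wrist')
m=np.hstack([cv2.resize(c['image'][120:210,300:420,::-1],(400,300),interpolation=cv2.INTER_CUBIC),cv2.resize(d['image'][100:340,160:480,::-1],(400,300))])
cv2.imwrite('pics/s3.png',m)
E
```

```text
10.25 [0.52446553 0.13151616 0.14441449] [-3.14156534e+00  7.72367677e-05  1.63807933e-01] 0.09234475770159352
```

View pics/s3.png

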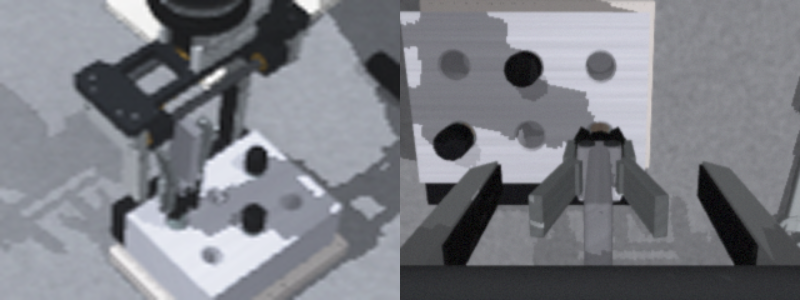

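The clip's jaws are closed on the tall cap (left crop (180,215); right crop shows the handles spread and the fingers clear). Now I'll rise, turn 90° and take the tongue.

Request:
{"fn": "apply_moves", "kwargs": {"plan": [0,0,-10,0,0,0,-20,0,0,0,-20,0,0,0,-20,0,0,0,-5,0,0,0,0,-0.145,0,0,0,-0.145,0,0,0,-0.145,0,0,0,-0.145,0,0,0,-0.145,0,0,0,-0.145,0,0,0,-0.145,0,0,0,-0.145,0,0,0,-0.145,0,0,0,-0.145,0,0,0,-0.121,0,0,0,0,0,0,0,0], "hand": 1}}

```text
time_s: 12.1
ee_pos: [0.5244, 0.1315, 0.2192]
eef_rot: [-3.141, -0.0, 1.731]
force: [-0.0, 0.5, -0.5]
grip_width: 0.0942
grip_force: 0.0
```

```bash
python3 - <<'E'
from h import *
c=cap('wrist','w4')
o=monitor.get_obs();print(o['time_s'],o['ee_pos'],o['eef_rot'],o['qpos'])
C=cloud(c).reshape(-1,3);s=C[(np.hypot(C[:,0]-.5245,C[:,1]-.131)<.03)&(abs(C[:,2]-.197)<.006)]
print(len(s),s.mean(0),cv2.minAreaRect((s[:,:2]*1000).astype(np.float32)))
E
```

```text
12.15 [0.52440446 0.13147515 0.21927888] [-3.14130997e+00  3.94065466e-06  1.73129980e+00] [1.77899331e-01 2.68569088e-01 1.52856226e+00 1.00279251e-06
 1.34474402e+00 1.73956376e-02]
750 [0.52395666 0.13269715 0.19787618] ((524.197265625, 131.6709747314453), (27.706104278564453, 10.422384262084961), 8.72563648223877)
```

Request:
{"fn": "apply_moves", "kwargs": {"plan": [0,0,15,0,0,0,20,0,0,0,18,0,0,0,10,0,0,0,3,0,0,0,0,0]}}

```text
time_s: 12.75
ee_pos: [0.5246, 0.1315, 0.1536]
eef_rot: [3.142, -0.0, 1.734]
force: [0.0, 0.4, -0.5]
grip_width: 0.0939
grip_force: 0.0
```

Request:
{"fn": "apply_moves", "kwargs": {"plan": [0,0,0,0,0,0,0,0,0,0,0,0,0,0,0,0,0,0,0,0,0,0,0,0,0,0,0,0,0,0,0,0,0,0,0,0], "hand": -1, "squeeze": 40}}

```text
time_s: 13.65
ee_pos: [0.5245, 0.1315, 0.1534]
eef_rot: [3.142, -0.0, 1.735]
force: [0.3, 0.5, -0.4]
grip_width: 0.0277
grip_force: 40.0
```

Request:
{"fn": "apply_moves", "kwargs": {"plan": [0,0,-3,0,0,0,-5,0,0,0,-10,0,0,0,-10,0,0,0,-15,0,0,0,-20,0,0,0,-20,0,0,0,-20,0,0,0,-20,0,0,0,0,0]}}

```text
time_s: 14.65
ee_pos: [0.5252, 0.1316, 0.2797]
eef_rot: [3.136, -0.0, 1.735]
force: [0.3, -0.6, -0.9]
grip_width: 0.0278
grip_force: 40.0
```

```bash
python3 - <<'E'
from h import *
c=cap('scene');o=monitor.get_obs();print(o['time_s'],o['ee_pos'],o['eef_rot'],o['grip_width'],o['grip_force'],o['qpos'])
d=cap('top')
m=np.hstack([cv2.resize(c['image'][80:215,280:460,::-1],(400,300),interpolation=cv2.INTER_CUBIC),cv2.resize(d['image'][150:285,180:360,::-1],(400,300))])
cv2.imwrite('pics/s4.png',m)
E
```

```text
14.7 [0.52477258 0.13155268 0.27764777] [ 3.13904867e+00 -4.37832824e-05  1.73480887e+00] 0.02764131457270354 39.98654365539551 [1.77916283e-01 2.33022093e-01 1.43841373e+00 8.45421436e-06
 1.46761248e+00 1.39029315e-02]
```

View pics/s4.png

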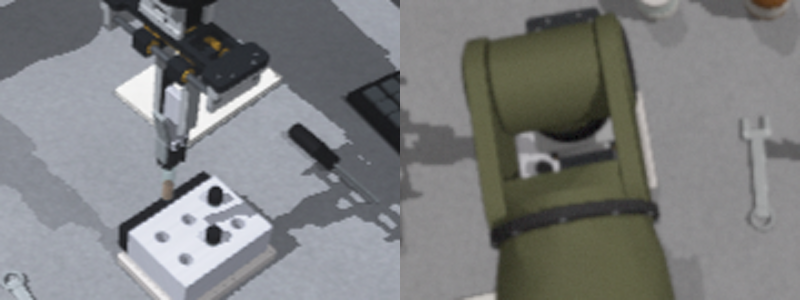

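The tube is out of the bore, hanging under the clip (left crop, tube bottom at (168,195)). Rows only turn about the tool's vertical axis, so I'll see how the controller behaves at the reach limit. First I'll go higher.

Request:
{"fn": "apply_moves", "kwargs": {"plan": [0,0,-15,0,0,0,-30,0,0,0,-30,0,0,0,-30,0,0,0,-30,0,0,0,-30,0,0,0,-30,0,0,0,-30,0,0,0,-30,0,0,0,-30,0,0,0,-30,0,0,0,-30,0,0,0,-30,0,0,0,-30,0,0,0,-20,0,0,0,0,0], "squeeze": 50}}

```text
time_s: 16.35
ee_pos: [0.4917, 0.1234, 0.6545]
eef_rot: [3.112, -0.002, 1.735]
force: [-0.5, 1.1, -1.0]
grip_width: 0.0277
grip_force: 50.0
```

```bash
python3 - <<'E'
from h import *
o=monitor.get_obs();print(o['ee_pos'],o['eef_rot'],o['qpos'])
E
```

```text
[0.4917371  0.12336876 0.65452762] [ 3.11212804e+00 -1.99431620e-03  1.73488781e+00] [0.17262212 0.44772878 0.23478812 0.00266637 2.4295934  0.01060429]
```

At the limit (elbow at its 0.23 stop) the controller gives up some orientation: it tilted 0.03 rad outward. I'll push outward to see whether the tilt accumulates.

Request:
{"fn": "apply_moves", "kwargs": {"plan": [0,20,-10,0,0,20,-10,0,0,20,-10,0,0,20,-10,0,0,20,-10,0,0,20,-10,0]}}

```text
time_s: 16.95
ee_pos: [0.5438, 0.1268, 0.6258]
eef_rot: [3.067, -0.006, 1.735]
force: [-0.0, -0.1, -1.3]
grip_width: 0.0278
grip_force: 50.0
```

```bash
python3 - <<'E'
from h import *
o=monitor.get_obs();print(o['ee_pos'],o['eef_rot'],o['qpos'])
E
```

```text
[0.54376618 0.12675309 0.62575267] [ 3.06655544 -0.00565259  1.73493572] [0.16054553 0.50410918 0.23557805 0.00811797 2.32687125 0.00240952]
```

Request:
{"fn": "apply_moves", "kwargs": {"plan": [0,0,-40,0,0,0,-40,0,0,0,-40,0,0,0,-40,0,0,0,-40,0,0,0,-40,0]}}

```text
time_s: 17.55
ee_pos: [0.4292, 0.1, 0.7184]
eef_rot: [2.989, -0.011, 1.736]
force: [-0.0, 0.4, -1.1]
grip_width: 0.0276
grip_force: 50.0
```

Request:
{"fn": "apply_moves", "kwargs": {"plan": [0,50,0,0,0,50,0,0,0,50,0,0,0,50,0,0]}}

```text
time_s: 17.95
ee_pos: [0.5604, 0.1182, 0.6481]
eef_rot: [2.93, -0.014, 1.736]
force: [0.3, -0.5, -0.7]
grip_width: 0.0275
grip_force: 50.0
```

```bash
python3 - <<'E'
from h import *
o=monitor.get_obs();print(o['ee_pos'],o['eef_rot'],o['qpos'])
E
```

```text
[0.56042699 0.11820089 0.64808723] [ 2.93017352 -0.01373823  1.73607454] [ 0.13450365  0.47146783  0.23591502  0.0250223   2.22312161 -0.01202041]
```

Tilt accumulates at about 0.015 rad per row, so I'll keep pushing along the stretch direction.

Request:
{"fn": "apply_moves", "kwargs": {"plan": [0,35,-50,0,0,35,-50,0,0,35,-50,0,0,35,-50,0,0,35,-50,0,0,35,-50,0,0,35,-50,0,0,35,-50,0,0,35,-50,0,0,35,-50,0]}}

```text
time_s: 18.95
ee_pos: [0.4856, 0.0914, 0.7536]
eef_rot: [2.693, -0.022, 1.739]
force: [-0.1, -0.8, -0.9]
grip_width: 0.028
grip_force: 50.0
```

```bash
python3 - <<'E'
from h import *
o=monitor.get_obs();print(o['ee_pos'],o['eef_rot'],o['qpos'])
E
```

```text
[0.48555439 0.09144345 0.75363255] [ 2.69269337 -0.0220608   1.738939  ] [ 0.08013775  0.28174213  0.23556276  0.07057054  2.17721749 -0.02955606]
```

Request:
{"fn": "apply_moves", "kwargs": {"plan": [0,45,-50,0,0,45,-50,0,0,45,-50,0,0,45,-50,0,0,45,-50,0,0,45,-50,0,0,45,-50,0,0,45,-50,0,0,45,-50,0,0,45,-50,0,0,45,-50,0,0,45,-50,0]}}

```text
time_s: 20.15
ee_pos: [0.4003, 0.0646, 0.8571]
eef_rot: [2.392, -0.028, 1.743]
force: [-0.3, 0.3, -0.7]
grip_width: 0.0276
grip_force: 50.0
```

Request:
{"fn": "apply_moves", "kwargs": {"plan": [0,0,0,0,0,0,0,0,0,0,0,0,0,0,0,0,0,0,0,0,0,0,0,0,0,0,0,0,0,0,0,0,0,0,0,0,0,0,0,0]}}

```text
time_s: 21.15
ee_pos: [0.4011, 0.0648, 0.8564]
eef_rot: [2.394, -0.028, 1.743]
force: [-0.6, 0.1, -1.6]
grip_width: 0.0277
grip_force: 50.0
```

```bash
python3 - <<'E'
from h import *
c=cap('scene','s5');o=monitor.get_obs();print(o['time_s'],o['ee_pos'],o['eef_rot'],o['qpos'],o['joint_vel'])
E
```

```text
21.2 [0.40113267 0.06474053 0.85637167] [ 2.39385434 -0.02770669  1.74261751] [-0.03970228  0.08934747  0.23559231  0.18689091  2.07568093 -0.0465733 ] [-1.90907002e-04  1.09417914e-03 -9.41383069e-05 -6.54170061e-04
  1.20703634e-03  6.37423228e-04]
```

View pics/s5.png

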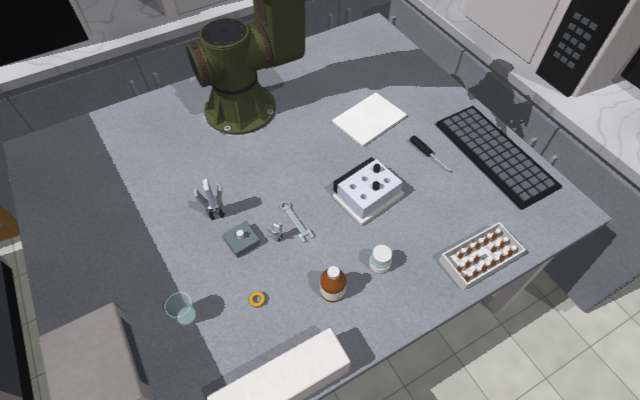

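The tool leans 43° and is at rest. The scene picture shows only the two short tubes left in the heater, at (376,168) and (376,185), and everything else in place. The gripper is above the frame, so I'll check the tube with the wrist camera.

```bash
python3 - <<'E'
from h import *
c=cap('wrist','w5')
E
```

```text
(no output)
```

View pics/w5.png

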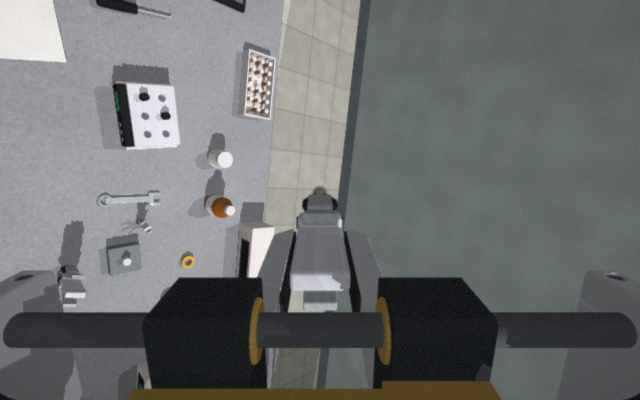

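The wrist picture shows the clip held straight by its tongue, with the jaws and the tube's cap at about (320,200). The tube is aligned with the tool. Handing in.

```bash
python3 -c "
from station import ctrl
print(ctrl.hand_in())"
```

```text
the job is handed in; nothing more can be done
None
```

I drew the tall tube out with the clip and handed the job in with it held at rest, leaning about 43° with the cap end higher, at about 21 s of the 61 s allowed; the hand-in returned no verdict.

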